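# Unlock the torsion tester's guard hood and hold it open at 60 degrees

## Task

Open the screw torsion tester (the blue bench unit) for a specimen change: press the red paddle of the guard-lock lever at its front down until the lever clicks and stays down by itself, then take the clear guard hood by its yellow handle and raise it to 60 degrees from closed. The hood falls shut by itself, so never let it drop, and finish while still holding it steady by the handle at 60 degrees so that a colleague can reach in; nothing is let go at the end. Leave the lever latched down and everything else on the bench where it is.

Things in the scene. Friction and masses are not known exactly. Their poses are not given: they have to be found in the camera images.
- tester: screw torsion tester: blue casing 235 mm deep (x), 280 mm wide (y), aluminium deck 75 mm up; fixed, but place and yaw vary. Stands on a slotted plate, top 12 mm above the table. Origin: on the plate's top under the unit; x points from its front (robot's side) to its rear, z up. Front face at x = -85 mm. Shut hood: front face at x = -80 mm, 240 mm wide, top 144 mm up
- hood_angle (a joint): angle of the clear guard hood, rad: 0 shut, grows as its front rises, stop at 1.45; 60 degrees = 1.047. Locked (gives under 0.02) until the lever is latched down. Spring and weight (0.5 to 0.9 kg in all) always close it: it takes some 5 to 8 N upward at the handle to start, less at 60 degrees
- hood: the clear hood; origin: the point midway along the hood's hinge axis, at (105, 0, 100) mm in the tester's frame; the axis is parallel to the tester's y; its axes are those of the tester when shut and turn with it
- handle (a point): yellow bow handle of the hood: round bar 12 mm thick, 110 mm long, along the tester's y, 36 mm clear of the hood's front face, open above and below. Point: bar's middle; hood shut, (-227, 30, 5) mm from the hinge point in the tester's axes; it swings up and rearwards with the hood about the hinge. Can be pinched from above, a finger before and behind; the bar turns between the pads
- lever_angle (a joint): angle of the guard-lock lever, rad: 0 up (locked), grows as the paddle goes down; end stop 0.48. Sprung upward; from about 0.22 a detent resists, it snaps past at some 8 N on the paddle; pressed close to the end stop and let go it rests latched at about 0.41; released early it springs back to 0. Pivot (origin of lever) along the tester's y at (-100, -95, 62) mm in its frame
- lever: the guard-lock lever with its steel hook; origin on its pivot axis, axes those of the tester when up
- paddle (a point): red finger paddle at the lever's front end, 42 (x) x 34 (y) x 8 mm. Point: centre of its top face, when up at (-188, -95, 76) mm in the tester's frame (88 mm before the pivot); at the end stop it is 41 mm lower and 3 mm farther rearwards. Nothing above or beneath it
- tray: bystander, to be left alone: grey open parts tray, 140 x 100 x 28 mm, with brass screws; origin under its centre
- driver: bystander, to be left alone: orange torque screwdriver lying on its side, 177 mm long, 33 mm thick; origin under its middle, x towards its blade
- bits: bystander, to be left alone: black bit block 50 x 60 mm, 42 mm high over the bits; origin under its centre
- oil: bystander, to be left alone: small white oil bottle with a red cap, 40 mm across, 95 mm high; origin under its centre
- socket: bystander, to be left alone: steel drive socket standing upright, 34 mm across, 40 mm high; origin under its centre
- wrench: bystander, to be left alone: open-ended wrench, 190 mm long, lying flat; origin under its middle
- mug: bystander, to be left alone: blue mug, 80 mm across, 92 mm high; origin under its centre

How it is judged:
By the outcome, as a careful person would: the job done as asked, in the order asked, and still so for the second after the job is handed in, while the arm keeps its last pose, push and grip.
It also fails if it takes over 51 s, if anything falls off the work surface, if the arm or the gripper's body presses on something with over 40 N, if the wrist force passes 120 N, or if a joint passes its speed limit or range.

## Robot

A 6-joint arm with a two-finger parallel gripper is mounted at the origin on the work surface. World frame = base frame: x ahead of the robot, y to its left, z up, the work surface at z = 0. Lengths are in mm, angles in rad, forces in N, time in s.
With the tool pointing down it reaches from about 350 to 800 mm from the base axis. Payload 7.3 kg.
Tool frame: the origin (TCP) lies at the very end of the fingers, on their centre line; the grasp point (between the pads) lies 19 mm behind it; z points along the fingers, y is the line along which they close (so a half turn about z gives the same grasp; the last joint's range is limited). The gripper opens to 85 mm and grips with 20 to 120 N. Pads are 22 mm wide; open, the fingers measure 114 mm over their backs; the gripper's body (76 mm by 85 mm) begins 54 mm behind the grasp point. The pads swing forward as they close: fully open they stand 13 mm farther back than shut.
Start: joints at [1.135, 0.342, 1.524, -0, 1.275, -0.146], TCP at [150.01, 503.134, 210.122] pointing down, gripper open.
Joint ranges: [-2.53, 2.53], [-0.77, 2.02], [0.04, 2.7], [-1, 4.14], [0.28, 2.66], [-3.11, 3.11]. Speed limits (rad/s): [2.57, 2.57, 3.14, 3.14, 3.14, 3.14].

## Interface

Orientations are given as a unit quaternion [w, x, y, z].
In Python, from bench import manip gives the robot as it stands.
- The arm moves only by the tool step_arm, never from a script. Its argument "plan" is text: rows parted by semicolons, each of 5 numbers parted by spaces: the opening, from 0 (shut) to 1 (fully open), then the shift along the tool's x, y, z in m, then the turn about the tool's z in rad. In form: jaw x y z roll; .... A call has 1 to 20 rows; each row shifts and turns the commanded pose from where the row before left it, along the tool's axes as they then stand; what a row does not reach is not made up. A row lasts 1/12 s, in which the tool goes at most 41.7 mm and 7.16 degrees, less where a joint would pass 70% of its speed; a pose out of reach is approached as far as the arm can. A call is refused whole if a number of a shift passes 0.0417 or a number of a turn 0.125, either way. A call with a gripper value outside its range is refused whole. The fingers move at their own pace and stop on an object; "squeeze" is the grip in N (left out, the last holds). Time passes only in rows, so rows that do not move let the fingers close. It gives the time, the measured TCP pose, the force, the opening and the grip force at its end, in the units of the state.
- manip.sense(): the state, without advancing time (a new reading comes with each control period).
- manip.capture(name): name is "scene" or "top" or "wrist"; returns a dict with "img" (480x640x3 uint8, blue, green, red), "range_z" (480x640 float32, mm along the optical axis (not along the pixel's ray), 0 where there is no reading), "K" (3x3 intrinsics, pixels), "k1" (the pictures are not rectified: a ray, as slopes to the right and down, at radius r is drawn at 1 + k1 r^2 times it, then the intrinsics apply), "R" (3x3) and "t" (3): a world point X has camera coordinates R X + t. Camera axes: x right, y down, z forward; pixel columns grow to the right and rows downward; lengths in mm; the calibration is good to about 2 mm. A picture is of the moment at which its call begins.
- manip.finish_job(): hands the job in; it is judged then, once.
The state is a dict: "t": time; "joints": joint angles; "qd": joint speeds; "joint_torque": joint torques, N m; "ee_pos": TCP position; "orientation": TCP orientation; "force": force on the tool from outside, world axes, zero at the start; "wrist_torque": the same for the moment, N m; "finger_gap": finger opening in mm; "grip_force": force on a finger pad.
Only numpy, scipy, OpenCV 4.12 (cv2) and the standard library are available. Lean on these libraries where they do the work, as an engineer would, in place of code of your own. Each camera call takes 0.05 s, during which the arm holds its last target. There are 200 camera calls.

## Working session

There is one attempt and no reset: what is moved stays moved. The work goes in short steps, Python scripts to look and compute and a tool call to move; the robot and the scene stay as the last step left them, time stands still between calls to the robot, and variables do not carry over. Pictures are saved under pics/ and viewed, at most 10 in all, crops included, and the job is handed in when it is done.

Besides the shell and the picture viewer there is one more tool, called after ">>>" as a command line: name --argument value ..., lists and objects as JSON in quotes. step_arm: Moves the arm, as the interface text tells. Its arguments: {"type":"object","properties":{"plan":{"type":"string"},"squeeze":{"type":"number"}},"required":["plan"]}

```bash
ls; mkdir -p pics; cat > h.py <<'E'
import numpy as np, cv2
from bench import manip
def rays(c,uv):
    uv=np.atleast_2d(np.float64(uv)); K=c["K"]
    d=np.c_[(uv[:,0]-K[0,2])/K[0,0],(uv[:,1]-K[1,2])/K[1,1]]; s=d.copy()
    for _ in range(20): s=d/(1+c["k1"]*(s**2).sum(1,keepdims=True))
    return np.c_[s,np.ones(len(s))]
def pts(c,uv,z):  # z: depth along axis
    return (rays(c,uv)*np.reshape(z,(-1,1))-np.ravel(c["t"]))@c["R"]
def onplane(c,uv,h):
    o=-c["R"].T@np.ravel(c["t"]); d=rays(c,uv)@c["R"]
    return o+d*((h-o[2])/d[:,2:3])
def cloud(c,mask):
    v,u=np.nonzero(mask&(c["range_z"]>0)); return pts(c,np.c_[u,v],c["range_z"][v,u])
def hsv(c,lo,hi):
    return cv2.inRange(cv2.cvtColor(c["img"],cv2.COLOR_BGR2HSV),lo,hi)>0
E
python3 - <<'E'
from h import *
s=manip.sense(); print(s)
for n in("scene","top"):
    c=manip.capture(n); cv2.imwrite(f"pics/{n}0.png",c["img"]); print(n,c["k1"],-c["R"].T@np.ravel(c["t"]))
    for nm,lo,hi in(("yellow",(22,120,100),(35,255,255)),("red",(0,150,80),(6,255,255)),("blue",(100,120,50),(125,255,255))):
        n2,l,st,ce=cv2.connectedComponentsWithStats(hsv(c,lo,hi).astype('u1'))
        for i in range(1,n2):
            if st[i,4]>60:
                p=cloud(c,l==i); print(nm,st[i],ce[i].round(),len(p) and np.median(p,0).round(), len(p) and np.percentile(p,[2,98],axis=0).round().tolist())
E
```

```text
pics
{'t': 0.0, 'joints': array([ 1.13499376e+00,  3.42701498e-01,  1.52500781e+00, -1.28689608e-06,
        1.27540341e+00, -1.46006994e-01]), 'qd': array([ 0.00044896, -0.00046655,  0.00102847,  0.00089937, -0.00082534,
       -0.00046045]), 'joint_torque': array([-2.19445559e-03, -4.33688736e+01, -2.46002573e+01, -4.63422657e-04,
        8.22639005e-03, -8.05476901e-06]), 'ee_pos': array([149.82124298, 502.72002634, 209.44021693]), 'orientation': array([-2.17401916e-04,  1.44391059e-01,  9.89520411e-01, -7.28274907e-04]), 'force': array([0.85642295, 0.35702917, 0.12093255]), 'wrist_torque': array([0.01016233, 0.02784704, 0.05799484]), 'grip_force': 0.0, 'finger_gap': 85.16938361606151}
scene -0.10354731589428132 [1414.40955344  391.0195081  1036.29143906]
yellow [  41  180   70   62 2117] [ 78. 209.] [ 668. -624.   57.] [[595.0, -697.0, 16.0], [745.0, -593.0, 84.0]]
yellow [294 210  43  19 156] [316. 219.] [505.   1. 123.] [[496.0, -57.0, 118.0], [515.0, 54.0, 126.0]]
red [279 191  17  12 101] [286. 197.] [ 424. -120.   89.] [[403.0, -135.0, 85.0], [443.0, -103.0, 93.0]]
blue [  8
[... 225 characters left out ...]
256  151   82 1261] [270. 307.] [771.  24.  65.] [[575.0, -193.0, 28.0], [784.0, 98.0, 85.0]]
top 0.04615192137307029 [ 255.03272108    5.04798192 1412.47075109]
yellow [569 178  55  67 945] [594. 208.] [ 684. -645.   73.] [[596.0, -696.0, 25.0], [764.0, -596.0, 86.0]]
yellow [302 257  53  22 301] [327. 271.] [506.  -3. 121.] [[495.0, -64.0, 115.0], [543.0, 54.0, 126.0]]
red [372 303  13  17 193] [378. 311.] [ 424. -120.   88.] [[407.0, -133.0, 82.0], [442.0, -106.0, 94.0]]
blue [ 558  113   57   67 2090] [586. 145.] [ 844. -644.   57.] [[765.0, -697.0, 22.0], [915.0, -595.0, 85.0]]
blue [ 570  247   62   67 2107] [600. 280.] [ 503. -649.   55.] [[426.0, -696.0, 20.0], [575.0, -595.0, 85.0]]
```

View pics/top0.png

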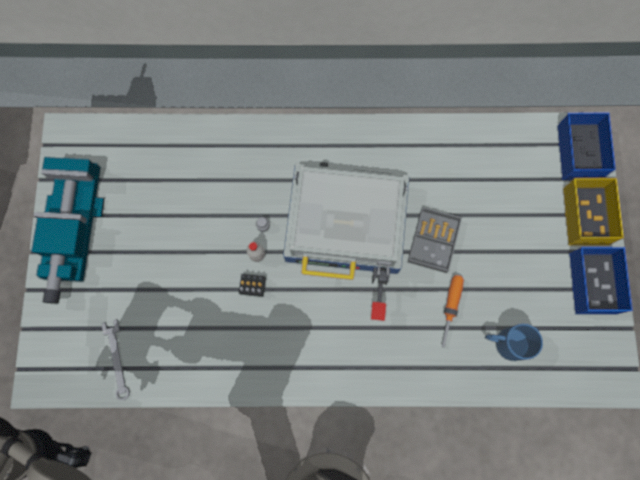

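View pics/scene0.png

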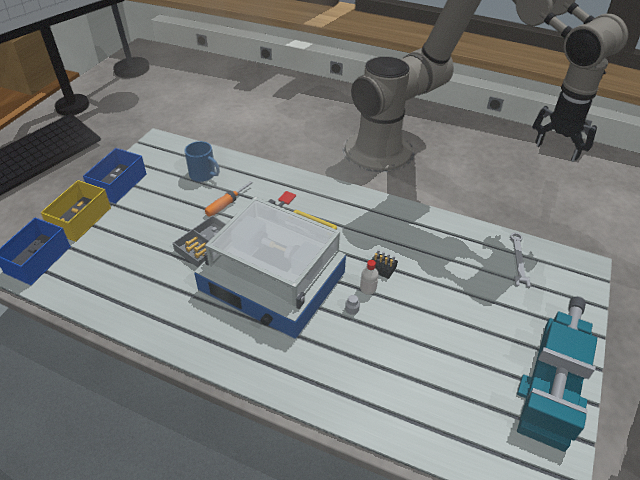

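```bash
python3 - <<'E'
from h import *
for n in("scene","top"):
    c=manip.capture(n)
    out={}
    for nm,lo,hi in(("yellow",(22,120,100),(35,255,255)),("red",(0,150,80),(6,255,255))):
        p=cloud(c,hsv(c,lo,hi)); p=p[(p[:,0]>380)&(p[:,0]<560)&(abs(p[:,1])<200)]
        uv=0
        if nm=="yellow": p=p[(p[:,2]>110)&(p[:,0]<522)]
        r=cv2.minAreaRect(p[:,:2].astype('f4')); out[nm]=np.array(r[0]); print(n,nm,r,np.median(p,0))
    d=out["yellow"]-out["red"]; print("yaw",np.degrees(np.arctan2(d[1],d[0]))-62.17,np.hypot(*d))
E
```

```text
scene yellow ((503.81439208984375, -1.8859291076660156), (118.88108825683594, 14.561909675598145), 82.64908599853516) [ 5.04226562e+02 -4.46480759e-02  1.22634893e+02]
scene red ((449.9537353515625, 14.991287231445312), (306.9214172363281, 43.348289489746094), 79.0892562866211) [ 425.80122082 -121.49468327   89.76075174]
yaw -79.56836263075874 56.44298694821286
top yellow ((507.22210693359375, -5.299934387207031), (27.797731399536133, 118.57174682617188), 0.8661035895347595) [503.83996582 -11.89209626 121.31112411]
top red ((424.1606140136719, -120.12772369384766), (27.326744079589844, 36.8704719543457), 84.30323791503906) [ 423.73768718 -119.87117261   87.75389603]
yaw -8.050362343479229 141.72026250023842
```

The pictures show the tester in the middle of the bench: in the top view its yellow handle is at about (327,268) and its red paddle at (378,311). In world coordinates the paddle is at about (424,-120,88) and the bar at about (505,-4,117), with a yaw of about -7.2°. The distance between them is 141 mm, against 141.4 mm from the given sizes. I'll turn the tool so its y lies along tester x, then move towards the paddle.

>>> step_arm --plan "0 0 0 0 0.117;0 0 0 0 0.117;0 0 0 0 0.117;0 0 0 0 0.117;0 0 0 0 0.117;0 0 0 0 0.117;0 0 0 0 0.117;0 0 0 0 0.117;0 0 0 0 0.117;0 0 0 0 0.117;0 0 0 0 0.117;0 0 0 0 0.117;0 -0.02 0.035 0 0;0 -0.02 0.035 0 0;0 -0.02 0.035 0 0;0 -0.02 0.035 0 0;0 -0.02 0.035 0 0;0 -0.02 0.035 0 0;0 -0.02 0.035 0 0;0 -0.02 0.035 0 0"

```text
t: 1.87
ee_pos: [409.5, 308.5, 210.1]
orientation: [-0.0, 0.749, 0.662, 0.0]
force: [0.9, 1.0, -0.3]
finger_gap: -0.2
grip_force: 0.0
```

>>> step_arm --plan "0 -0.035 0.005 0.0035 0;0 -0.035 0.005 0.0035 0;0 -0.035 0.005 0.0035 0;0 -0.035 0.005 0.0035 0;0 -0.035 0.005 0.0035 0;0 -0.035 0.005 0.0035 0;0 -0.035 0.005 0.0035 0;0 -0.035 0.005 0.0035 0;0 -0.035 0.005 0.0035 0;0 -0.035 0.005 0.0035 0;0 -0.035 0.005 0.0035 0;0 -0.035 0.005 0.0035 0;0 0 0 0 0;0 0 0 0 0"

```text
t: 3.03
ee_pos: [415.9, -115.6, 167.7]
orientation: [-0.0, 0.751, 0.661, -0.0]
force: [0.6, 0.3, -1.0]
finger_gap: 0.3
grip_force: 0.0
```

```bash
python3 - <<'E'
from h import *
s=manip.sense(); print(s['t'],s['ee_pos'],s['orientation'],s['joints'],s['force'],s['finger_gap'])
c=manip.capture("wrist"); cv2.imwrite("pics/w1.png",c["img"])
for nm,lo,hi in(("yellow",(22,120,80),(35,255,255)),("red",(0,150,60),(6,255,255))):
    n2,l,st,ce=cv2.connectedComponentsWithStats(hsv(c,lo,hi).astype('u1'))
    for i in range(1,n2):
        if st[i,4]>100:
            p=cloud(c,l==i); h=88 if nm=="red" else 123
            v,u=np.nonzero(l==i); q=onplane(c,np.c_[u,v],h)
            print(nm,st[i],len(p) and np.median(p,0).round(1),cv2.minAreaRect(q[:,:2].astype('f4')))
E
```

```text
3.0333 [ 415.94863983 -115.59341096  167.7082849 ] [-4.62481093e-04  7.50534835e-01  6.60830719e-01 -9.18580706e-05] [-4.49120342e-01  2.16661166e-01  1.82881730e+00  2.14363366e-04
  1.09703774e+00 -3.22272214e-01] [ 0.57977228  0.30999171 -1.02811372] 0.25238665589419756
yellow [ 414    0   71  158 4182] [501.3 -29.6 121.7] ((514.2850952148438, -21.0523681640625), (86.400146484375, 43.841556549072266), 84.57786560058594)
red [ 289  224   54   43 2132] [ 424.3 -118.5   88.3] ((422.9972839355469, -118.03158569335938), (32.286991119384766, 40.157806396484375), 84.07349395751953)
```

>>> step_arm --plan "0 -0.001 0.004 0.01 0;0 -0.001 0.004 0.015 0;0 0 0 0.015 0;0 0 0 0.015 0;0 0 0 0.01 0;0 0 0 0.008 0;0 0 0 0.007 0;0 0 0 0.007 0;0 0 0 0.007 0;0 0 0 0.006 0;0 0 0 0.005 0;0 0 0 0 0"

```text
t: 4.08
ee_pos: [423.6, -117.0, 62.3]
orientation: [-0.001, 0.749, 0.662, -0.0]
force: [-0.1, 1.2, 0.2]
finger_gap: 0.0
grip_force: 0.5
```

```bash
python3 - <<'E'
from h import *
s=manip.sense(); print(s['t'],s['ee_pos'],s['force'])
c=manip.capture("wrist"); cv2.imwrite("pics/w2.png",c["img"])
m=hsv(c,(0,150,60),(6,255,255)); p=cloud(c,m); print(len(p),np.median(p,0),np.percentile(p,[5,95],axis=0))
m=hsv(c,(22,120,80),(35,255,255)); p=cloud(c,m); print(np.percentile(p,[2,50,98],axis=0))
p=p[(p[:,2]>113)]; print(np.polyfit(p[:,1],p[:,0],1))
E
```

```text
4.0833 [ 423.63409655 -116.9822664    62.30826129] [-0.08724139  1.21878298  0.21042736]
2625 [ 425.2624556  -106.95512632   82.7995641 ] [[ 404.06397771 -122.8486905    58.83487334]
 [ 529.00016384  -72.35404719   84.58671134]]
[[491.34714398 -64.44090242 116.08647716]
 [498.95219116 -50.1091141  121.62145936]
 [531.10499071 -18.08920426 123.65225533]]
[-4.05861670e-01  4.84762834e+02]
```

View pics/w2.png

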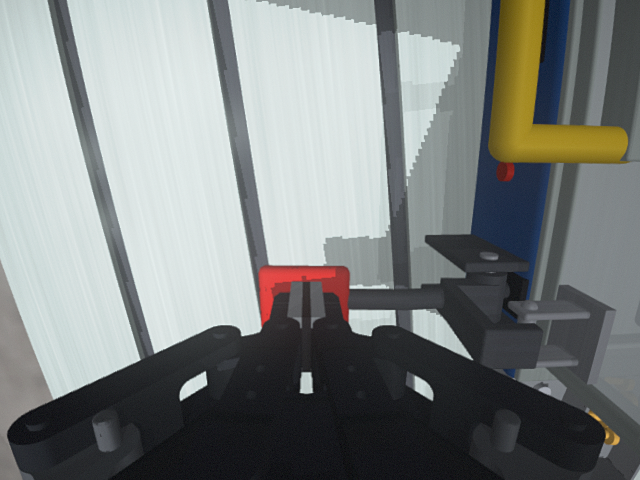

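The wrist view shows the shut fingertips over the red paddle at about (305,290) and the yellow bow at the upper right. I need to check the paddle's actual height under the fingers.

```bash
python3 - <<'E'
from h import *
s=manip.sense(); print(s['ee_pos'],s['force'],s['wrist_torque'])
for n in ("wrist","scene","top"):
    c=manip.capture(n)
    m=hsv(c,(0,150,60),(6,255,255)); n2,l,st,ce=cv2.connectedComponentsWithStats(m.astype('u1'))
    for i in range(1,n2):
        if st[i,4]>30:
            p=cloud(c,l==i); print(n,st[i],np.median(p,0).round(1),np.percentile(p[:,2],[5,25,75,95]).round(1))
    if n=="wrist":
        print(c["range_z"][262:330:6,266:350:8].round())
        v,u=np.mgrid[262:330:6,266:350:8]; print(pts(c,np.c_[u.ravel(),v.ravel()],c["range_z"][v,u].ravel())[:,2].reshape(u.shape).round())
E
```

```text
[ 423.78131119 -117.06193731   62.76565394] [-0.46004437  0.086741    0.92166479] [ 0.04878055  0.09688057 -0.02019248]
wrist [496 162  17  19 268] [529.  -72.4  59. ] [53.4 56.2 60.6 61.7]
wrist [ 259  267   90   60 2375] [ 421.  -107.8   83.5] [81.4 82.7 84.2 85.2]
[[233. 225. 226. 226. 225. 226. 227. 226. 224. 227. 225.]
 [155. 153. 153. 153. 153. 153. 153. 153. 152. 153. 153.]
 [152. 153. 151. 153. 152. 152. 151. 151. 150. 151. 152.]
 [154. 153. 154. 152. 152. 152. 153. 152. 152. 152. 151.]
 [155. 154. 154. 144. 143. 144. 143. 153. 153. 153. 153.]
 [155. 155. 154. 137. 137. 137. 137. 153. 153. 152. 154.]
 [156. 141. 142. 131. 130. 131. 130. 131. 141. 141. 155.]
 [156. 136. 135. 127. 126. 126. 126. 126. 135. 135. 156.]
 [158. 129. 129. 121. 120. 120. 122. 121. 130. 129. 155.]
 [158. 124. 114. 117. 117. 116. 116. 116. 114. 124. 157.]
 [110. 107. 106. 110. 110. 115. 110. 111. 106. 105. 111.]
 [106. 106. 107. 105. 106. 117. 107. 106. 107. 106. 108.]]
[[  6.  13.  12.  12.  13.  12.  11.  12.  13.  11.  13.]
 [ 80.  82.  82.  82.  82.  82.  82.  82.  83.  82.  82.]
 [ 83.  83.  84.  83.  83.  83.  84.  84.  85.  84.  84.]
 [ 83.  83.  83.  84.  84.  84.  84.  84.  85.  85.  86.]
 [ 82.  84.  83.  93.  93.  93.  93.  84.  84.  84.  85.]
 [ 83.  83.  84. 100. 100.  99.  99.  84.  85.  85.  84.]
 [ 83.  97.  96. 105. 107. 105. 107. 106.  97.  97.  84.]
 [ 83. 102. 103. 110. 111. 111. 111. 111. 103. 103.  84.]
 [ 83. 109. 109. 116. 117. 117. 115. 116. 108. 109.  85.]
 [ 83. 114. 123. 121. 121. 122. 122. 121. 124. 114.  84.]
 [127. 130. 131. 127. 128. 122. 127. 126. 131. 131. 127.]
 [131. 132. 131. 132. 132. 122. 130. 132. 131. 131. 130.]]
scene [368 260   8   6  39] [573.2 170.4 108.2] [105.3 106.4 109.8 111.1]
top [250 243   6   7  34] [573.4 168.8 106.1] [101.4 104.  108.1 110. ]
```

```bash
python3 - <<'E'
from h import *
s=manip.sense(); print(s['t'],s['ee_pos'],s['force'],s['joints'],s['joint_torque'],s['finger_gap'])
for n in ("wrist","scene"):
    c=manip.capture(n); o=-c["R"].T@np.ravel(c["t"]); print(n,o,o-s['ee_pos']); print(c["R"].round(3))
cv2.imwrite("pics/s2.png",cv2.resize(c["img"][140:270,210:380],None,fx=4,fy=4))
E
```

```text
4.2833 [ 424.07516061 -117.2366221    63.36140846] [-0.65471084  0.44482273  1.07337084] [-4.44314983e-01  3.82797840e-01  1.94464078e+00  1.26079120e-04
  8.13809208e-01 -3.21307522e-01] [-1.09518492e-01 -3.74704027e+01 -1.73634803e+01 -2.17850081e-02
 -2.63389265e-01  2.43197603e-03] -0.017808840199068664
wrist [432.4809674  -52.91154167 227.5357162 ] [  8.40580679  64.32508043 164.17430773]
[[ 0.992 -0.122  0.   ]
 [-0.118 -0.959  0.258]
 [-0.032 -0.256 -0.966]]
scene [1414.40955344  391.0195081  1036.29143906] [990.33439283 508.2561302  972.9300306 ]
[[-0.413  0.911  0.003]
 [ 0.64   0.293 -0.71 ]
 [-0.648 -0.291 -0.704]]
```

View pics/s2.png

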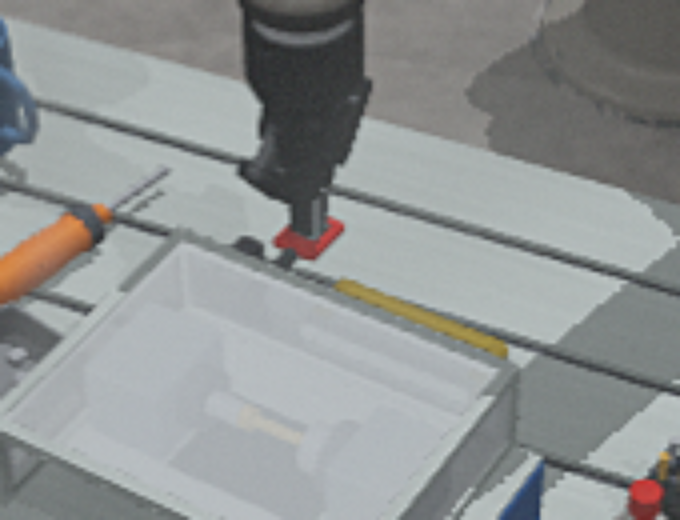

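```bash
python3 - <<'E'
from h import *
s=manip.sense(); T=s['ee_pos']
def proj(c,X):
    x=c["R"]@X+np.ravel(c["t"]); a=x[:2]/x[2]; a=a*(1+c["k1"]*(a@a)); return (c["K"][:2,:2]@a+c["K"][:2,2]).round(1)
for n in("wrist","scene","top"):
    c=manip.capture(n)
    for d in((0,0,0),(0,11,0),(0,0,22),(0,11,22)): print(n,d,proj(c,T+d))
    if n=="scene":
        m=hsv(c,(0,120,60),(8,255,255)); m[:,:260]=0; m[:,310:]=0; p=cloud(c,m); print(len(p),np.percentile(p,[10,50,90],axis=0).round(1)); v,u=np.nonzero(m); print(u.min(),u.max(),v.min(),v.max())
E
```

```text
wrist (0, 0, 0) [305.  282.5]
wrist (0, 11, 0) [302.4 262.4]
wrist (0, 0, 22) [304.9 300.3]
wrist (0, 11, 22) [301.9 277.8]
scene (0, 0, 0) [287.5 204.2]
scene (0, 11, 0) [291.2 205.3]
scene (0, 0, 22) [287.3 198. ]
scene (0, 11, 22) [291.  199.1]
64 [[ 410.8 -132.8   81.6]
 [ 432.4 -112.3   84.8]
 [ 443.2 -104.1   87.9]]
279 295 195 204
top (0, 0, 0) [376.  312.1]
top (0, 11, 0) [371.3 312.1]
top (0, 0, 22) [376.9 310.9]
top (0, 11, 22) [372.1 310.9]
```

The scene and wrist depths both put the paddle at about z 84, barely lowered. The fingertips in the picture sit right on it, so the real tip is about 20 mm above the reported TCP. I'll press on step by step, using the force and paddle height as the guide.

>>> step_arm --plan "0 0 0 0.004 0;0 0 0 0.004 0;0 0 0 0.004 0;0 0 0 0 0"

```text
t: 4.87
ee_pos: [423.8, -117.1, 50.3]
orientation: [-0.0, 0.749, 0.662, -0.0]
force: [0.2, -0.5, 1.7]
finger_gap: -0.3
grip_force: 0.7
```

```bash
cat >> h.py <<'E'
def paddle():
    s=manip.sense(); print(s['t'],s['ee_pos'].round(1),s['force'].round(1),s['finger_gap'],s['joint_torque'].round(1))
    c=manip.capture("wrist"); m=hsv(c,(0,150,60),(6,255,255)); n2,l,st,ce=cv2.connectedComponentsWithStats(m.astype('u1'))
    for i in range(1,n2):
        if st[i,4]>200: p=cloud(c,l==i); print(st[i],np.median(p,0).round(1),np.percentile(p[:,2],[5,95]).round(1))
    return c
E
python3 -c "
from h import *
c=paddle(); cv2.imwrite('pics/w3.png',c['img'])"
```

```text
4.8667 [ 423.8 -117.1   50.3] [ 0.2 -0.5  1.7] -0.30317919255306675 [  0.2 -37.9 -15.9   0.1  -0.   -0. ]
[510 162  19  21 326] [528.9 -72.2  59.1] [53.4 61.7]
[ 261  264   88   59 2375] [ 422.  -107.7   69.3] [65.6 73.9]
```

View pics/w3.png

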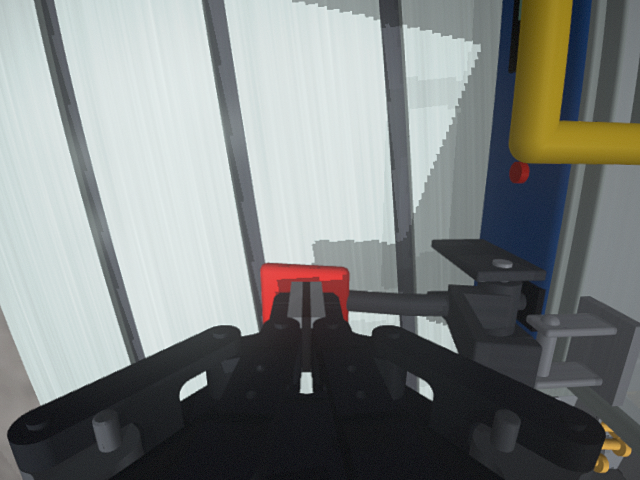

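The lever follows: the paddle went from 83.5 to about 69 with a 12 mm move and a force of 1.7 N, which puts it at the detent. I'll keep pressing.

>>> step_arm --plan "0 0 0 0.003 0;0 0 0 0.003 0;0 0 0 0.003 0;0 0 0 0.003 0;0 0 0 0.003 0;0 0 0 0 0"

```text
t: 5.42
ee_pos: [423.7, -117.0, 35.5]
orientation: [-0.0, 0.749, 0.662, -0.0]
force: [0.6, 0.9, -0.3]
finger_gap: -0.1
grip_force: 0.0
```

```bash
python3 -c "
from h import *
paddle()"
```

```text
5.4167 [ 423.7 -117.    35.5] [ 0.6  0.9 -0.3] -0.1266708337685839 [  0.  -39.2 -15.9   0.   -0.2  -0. ]
[529 164  22  22 362] [529.  -72.2  59. ] [53.3 61.8]
[ 272  260   83   71 2240] [ 432.5 -108.2   54.4] [45.3 59.7]
```

>>> step_arm --plan "0 0 0 0.002 0;0 0 0 0.002 0;0 0 0 0.002 0;0 0 0 0 0"

```text
t: 5.8
ee_pos: [424.0, -117.2, 29.8]
orientation: [-0.0, 0.749, 0.662, 0.0]
force: [0.2, -0.1, 1.8]
finger_gap: -0.1
grip_force: 0.9
```

>>> step_arm --plan "0 0 0 0.002 0;0 0 0 0 0"

```text
t: 5.97
ee_pos: [424.0, -117.2, 27.9]
orientation: [-0.0, 0.749, 0.662, 0.0]
force: [0.2, -0.9, 2.1]
finger_gap: -0.2
grip_force: 0.9
```

```bash
python3 -c "
from h import *
paddle()"
```

```text
5.9667 [ 424.  -117.2   27.9] [ 0.2 -0.9  2.1] -0.18286599743291304 [  0.1 -38.3 -14.5   0.    0.   -0. ]
[540 164  23  24 354] [529.1 -72.1  59.3] [53.6 61.6]
[ 275  261   83   72 2195] [ 435.8 -108.2   51. ] [39.5 55.8]
```

>>> step_arm --plan "0 0 0 0.002 0;0 0 0 0 0"

```text
t: 6.18
ee_pos: [424.4, -117.3, 26.2]
orientation: [0.0, 0.749, 0.662, 0.0]
force: [-0.3, 0.9, 5.9]
finger_gap: -0.0
grip_force: 2.9
```

>>> step_arm --plan "0 0 0 0.0015 0;0 0 0 0 0"

```text
t: 6.35
ee_pos: [424.7, -117.4, 25.5]
orientation: [0.001, 0.749, 0.662, 0.0]
force: [-2.5, 1.7, 15.7]
finger_gap: 0.4
grip_force: 7.3
```

>>> step_arm --plan "0 0 0 0.001 0;0 0 0 0 0"

```text
t: 6.52
ee_pos: [424.8, -117.4, 25.1]
orientation: [0.001, 0.749, 0.662, 0.001]
force: [-4.0, 2.1, 22.4]
finger_gap: -0.1
grip_force: 9.6
```

End stop reached at 22 N. I'll lift off, check that the lever is latched, and move towards the handle with the jaw partly open.

>>> step_arm --plan "0 0 0 -0.005 0;0 0 0 -0.01 0;0 0 0 -0.02 0;0 0 0 -0.025 0;0 0 0 -0.025 0;0 0 0 -0.025 0;0 0 0 -0.025 0;0 0 0 -0.02 0;0 0 0 0 0"

```text
t: 7.27
ee_pos: [425.7, -117.9, 182.0]
orientation: [0.003, 0.749, 0.662, 0.001]
force: [-0.1, 0.2, 0.4]
finger_gap: -0.0
grip_force: 0.0
```

```bash
python3 - <<'E'
from h import *
c=paddle(); cv2.imwrite('pics/w4.png',c['img'])
m=hsv(c,(22,120,80),(35,255,255)); p=cloud(c,m); p=p[p[:,2]>117]; print(np.percentile(p,[2,50,98],axis=0).round(1))
for n in ("top","scene"):
    c=manip.capture(n); m=hsv(c,(0,150,80),(6,255,255)); p=cloud(c,m); p=p[(p[:,0]<460)&(p[:,0]>390)&(abs(p[:,1]+119)<40)]; print(n,len(p),np.median(p,0).round(1) if len(p) else 0)
E
```

```text
7.2667 [ 425.7 -117.9  182. ] [-0.1  0.2  0.4] -0.0020383536774543813 [  0.1 -34.9 -22.4  -0.    0.8   0. ]
[ 285  212   43   36 1092] [ 428.1 -122.    54.1] [45.7 59.7]
[[492.4 -63.9 118. ]
 [501.7 -28.3 121.8]
 [529.9  26.4 123.8]]
top 74 [ 422.  -111.3   50.7]
scene 22 [ 422.9 -125.1   53.3]
```

Latched: all three cameras put the paddle at about z 53. Next I'll move beside the handle and take a close look.

>>> step_arm --plan "0.4 0.012 0.013 0 0;0.4 0.012 0.013 0 0;0.4 0.012 0.013 0 0;0.4 0.012 0.013 0 0;0.4 0.012 0.012 0 0;0.4 0 0 0 0;0.4 0 0 0 0;0.4 0 0 0 0"

```text
t: 8.08
ee_pos: [493.7, -65.6, 177.4]
orientation: [-0.001, 0.749, 0.662, -0.001]
force: [0.1, 0.3, 0.4]
finger_gap: 34.4
grip_force: 0.0
```

```bash
python3 - <<'E'
from h import *
s=manip.sense(); T=s['ee_pos']; print(s['t'],T,s['orientation'].round(4),s['finger_gap'])
c=manip.capture("wrist"); cv2.imwrite('pics/w5.png',c['img'])
m=hsv(c,(22,120,80),(35,255,255)); v,u=np.nonzero(m); print(u.min(),u.max(),v.min(),v.max())
p=cloud(c,m); p=p[p[:,2]>113]
a=np.radians(7.27); e1=np.array([np.cos(a),-np.sin(a)]); e2=np.array([np.sin(a),np.cos(a)])
q=np.c_[(p[:,:2]-T[:2])@e2,(p[:,:2]-T[:2])@e1,p[:,2]]   # tool x, tool y, z
b=q[q[:,1]<np.percentile(q[:,1],50)+3]
for x0 in range(-20,150,12):
    k=q[abs(q[:,0]-x0)<6]
    if len(k)>20: print(x0,len(k),np.percentile(k[:,1],[2,50,98]).round(1),np.percentile(k[:,2],[50,97]).round(1))
E
```

```text
8.0833 [493.71979573 -65.55277479 177.397933  ] [-0.0011  0.7492  0.6624 -0.0008] 34.36373808560426
298 366 52 245
4 420 [-2.4 17.  36.5] [122.2 123.7]
16 741 [-3.1 12.3 36.3] [121.6 123.5]
28 307 [-3.8  1.5  6.9] [121.9 123.4]
40 315 [-3.8  1.4  6.7] [121.9 123.6]
52 326 [-3.8  1.3  6.6] [122.  123.7]
64 350 [-4.4  1.3  6.5] [121.8 123.5]
76 354 [-4.4  0.9  6.3] [121.9 123.7]
88 343 [-4.4  0.5  5.5] [122.  123.8]
100 371 [-5.1  0.5  5.4] [121.9 123.6]
112 890 [-5.   9.3 34.7] [121.6 123.4]
124 724 [-3.8 15.9 34.8] [122.2 123.7]
```

View pics/w5.png

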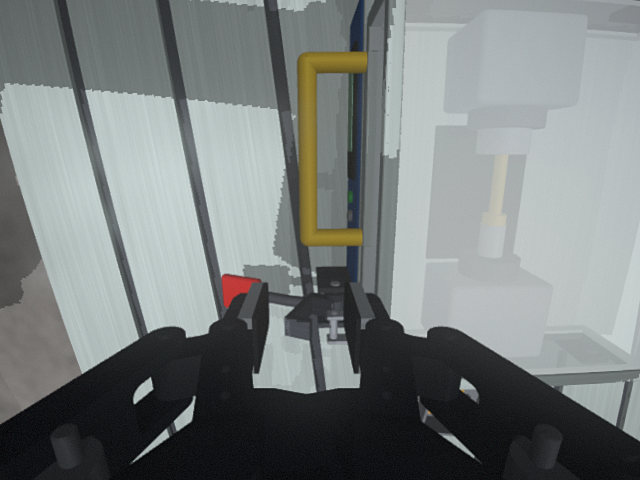

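The view shows the bow bar from (308,55) to (308,240) and the pads at about (255,290) and (353,290). The lever stays down at (240,290). I'll move over the bar's middle with a 1° yaw correction and measure the fingertips' height.

>>> step_arm --plan "0.4 0.015 0 0 -0.018;0.4 0.016 0 0 0;0.4 0.016 0 0 0;0.4 0.016 0.001 0.01 0;0.4 0 0 0.01 0;0.4 0 0 0 0"

```text
t: 8.63
ee_pos: [501.0, -2.7, 157.0]
orientation: [-0.001, 0.743, 0.669, -0.001]
force: [-1.4, 0.7, -0.7]
finger_gap: 34.2
grip_force: 0.0
```

```bash
cat > m.py <<'E'
from h import *
s=manip.sense(); T=s['ee_pos']; print(s['t'],T.round(1),s['orientation'].round(4),s['finger_gap'],s['force'])
w,x,y,z=s['orientation']; e1=np.array([2*x*y,2*y*y-1]); e2=np.array([2*x*x-1,2*x*y])
c=manip.capture("wrist")
v,u=np.nonzero(c["range_z"]>0); p=pts(c,np.c_[u,v],c["range_z"][v,u])
q=np.c_[(p[:,:2]-T[:2])@e2,(p[:,:2]-T[:2])@e1,p[:,2]]
yl=hsv(c,(22,120,80),(35,255,255))[v,u]
for x0 in range(8,80,12):
    k=q[yl&(abs(q[:,0]-x0)<6)&(q[:,2]>113)]
    if len(k)>20: print(x0,len(k),np.percentile(k[:,1],[2,50,98]).round(1),np.percentile(k[:,2],[50,97]).round(1))
pad=(abs(q[:,0])<14)&(abs(q[:,1])<40)&(q[:,2]>T[2]-20)&(q[:,2]<T[2]+60)&~yl
for sgn in(-1,1):
    k=q[pad&(sgn*q[:,1]>3)]; print("pad",sgn,len(k),np.percentile(k[:,2],[0.5,2,10]).round(1)-T[2].round(1), np.percentile(k[k[:,2]<np.percentile(k[:,2],10)],[5,50,95],axis=0).round(1).tolist())
E
python3 m.py
```

```text
8.6333 [501.   -2.7 157. ] [-0.0014  0.7431  0.6692 -0.0012] 34.17954733487272 [-1.42496868  0.74781611 -0.67454788]
8 341 [-3.4  1.6  7.2] [121.7 123.3]
20 341 [-3.3  1.6  7.1] [121.9 123.6]
32 359 [-3.3  2.1  7. ] [121.9 123.7]
44 389 [-3.2  2.1  7.5] [121.9 123.5]
56 1401 [-2.6 17.6 37.3] [121.9 123.5]
pad -1 1780 [23.6 25.7 31.3] [[-8.5, -26.0, 180.6], [6.3, -16.4, 185.4], [10.7, -16.2, 188.0]]
pad 1 1794 [23.1 25.7 30.9] [[-8.5, 17.4, 180.1], [6.5, 17.6, 185.0], [10.8, 27.2, 187.7]]
```

Fingertips show at TCP+23 (jaw 0.4), and the bar is centred at tool y +2. I'll descend so the bar lies about 14 mm inside the pads, and close.

>>> step_arm --plan "0.4 0 0.002 0.01 0;0.4 0 0 0.015 0;0.4 0 0 0.015 0;0.4 0 0 0.012 0;0.4 0 0 0.01 0;0.4 0 0 0.008 0;0.4 0 0 0.004 0;0.4 0 0 0 0;0.4 0 0 0 0"

```text
t: 9.43
ee_pos: [504.8, -3.8, 86.6]
orientation: [0.001, 0.743, 0.669, 0.0]
force: [-10.2, -1.3, 18.8]
finger_gap: 34.1
grip_force: 10.4
```

```bash
python3 m.py; python3 -c "
from h import *
c=manip.capture('wrist'); cv2.imwrite('pics/w6.png',c['img'])"
```

```text
9.4333 [504.8  -3.8  86.6] [8.000e-04 7.434e-01 6.689e-01 3.000e-04] 34.12709566948715 [-10.21350577  -1.28277412  18.78763757]
8 710 [-7.6 -2.1  3.4] [119.5 121.2]
20 750 [-7.4 -2.   3.4] [119.6 121.2]
32 787 [-7.2 -2.   3.3] [119.6 121.1]
44 835 [-7.1 -1.9  3.6] [119.6 121.2]
56 3190 [-6.2 13.3 33.5] [119.8 121.4]
68 72 [ 2.1 19.9 33.5] [116.8 117.7]
pad -1 1834 [23.7 26.  30.3] [[-8.7, -22.7, 110.3], [4.6, -16.4, 115.0], [10.8, -8.1, 116.7]]
pad 1 3876 [-18.1 -14.9  -6.6] [[-8.7, 31.6, 68.5], [3.2, 33.2, 74.1], [12.9, 34.8, 78.8]]
```

View pics/w6.png

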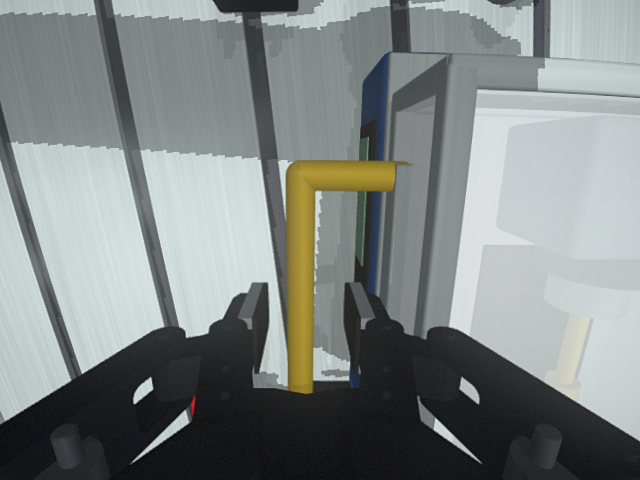

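The gripper is touching: 19 N upward, with the rear finger knuckle at (440,345) over the hood's rim. I'll back off straight away, narrow the jaw and measure the knuckle.

>>> step_arm --plan "0.4 0 0 -0.01 0;0.4 0 0 -0.01 0;0.28 0 0 0 0;0.28 0 0 0 0;0.28 0 0 0 0"

```text
t: 9.95
ee_pos: [504.7, -3.2, 104.4]
orientation: [-0.0, 0.743, 0.669, 0.0]
force: [-0.4, 0.1, 0.2]
finger_gap: 24.2
grip_force: 0.0
```

```bash
python3 m.py; cat >> m.py <<'E'
g=(abs(q[:,0])<60)&(abs(q[:,1])<110)&(q[:,2]>T[2]+20)&~yl&((q[:,1]<20)|(q[:,2]>162))
for zz in range(20,110,8):
    k=q[g&(abs(q[:,2]-T[2]-zz)<4)]
    if len(k)>10: print("z",zz,np.percentile(k[:,1],[0.5,99.5]).round(1),"x",np.percentile(k[:,0],[1,99]).round(1))
k=q[(abs(q[:,0])<40)&(q[:,1]>38)&(q[:,1]<60)&(abs(q[:,2]-155)<12)]; print("hood top z",np.percentile(k[:,2],[10,50,90]))
k=q[(q[:,0]>20)&(q[:,0]<60)&(abs(q[:,2]-155)<4)&~yl]; print("rim front y",np.percentile(k[:,1],[0.5,2,5,50]).round(1))
E
python3 m.py | tail -14
```

```text
9.95 [504.7  -3.2 104.4] [-1.000e-04  7.433e-01  6.690e-01  0.000e+00] 24.156160442165643 [-0.35179924  0.12385384  0.16637583]
8 582 [-7.5 -1.8  3.3] [121.8 123.4]
20 625 [-7.4 -1.8  3.7] [121.8 123.4]
32 655 [-7.2 -1.7  3.6] [121.9 123.7]
44 688 [-7.  -1.7  3.6] [121.9 123.4]
56 2620 [-6.  14.  33.7] [121.9 123.5]
pad -1 1725 [12.8 14.3 29.5] [[-9.2, -17.9, 117.2], [5.6, -11.7, 130.1], [10.8, -7.8, 133.7]]
pad 1 3694 [-19.1 -17.6  13.1] [[-11.5, 33.7, 85.3], [1.1, 36.8, 87.8], [12.6, 38.6, 116.8]]
z 20 [-11.8  12.3] x [-3.6  6.5]
z 28 [-23.3  18.7] x [-10.7  11. ]
z 36 [-24.7  18.7] x [-10.4  11. ]
z 44 [-24.8  18.8] x [-10.7  10.9]
z 52 [-24.7  18.8] x [-11.   11.3]
z 60 [-27.9  29.9] x [-11.   12.1]
z 68 [-42.4  43.3] x [-7.7 13.5]
z 76 [-46.   47.2] x [-11.1  13.2]
z 84 [-50.1  51.2] x [-12.2  16.4]
z 92 [-53.7  55.1] x [-11.2  17.1]
z 100 [-57.5  58.9] x [-9.6 17.2]
z 108 [-61.2  62.6] x [-0.2 17.3]
hood top z [152.77771599 154.11756574 155.60892013]
rim front y [38.7 39.2 41.3 78.1]
```

Bar at tool y -1.9 and rim at +39. With the jaw narrower and the tool shifted 4 mm forward, the knuckles will pass.

>>> step_arm --plan "0.24 0 -0.004 0 0;0.24 0 0 0 0;0.24 0 0 0.006 0;0.24 0 0 0.005 0;0.24 0 0 0.004 0;0.24 0 0 0 0"

```text
t: 10.55
ee_pos: [500.0, -2.6, 88.4]
orientation: [-0.001, 0.743, 0.669, -0.001]
force: [-0.8, -0.1, 0.4]
finger_gap: 20.2
grip_force: 0.0
```

```bash
python3 m.py
```

```text
10.55 [500.   -2.6  88.4] [-9.000e-04  7.433e-01  6.690e-01 -6.000e-04] 20.20199140247504 [-0.75164271 -0.07393437  0.43466053]
8 713 [-2.8  2.6  8.2] [121.8 123.3]
20 752 [-2.8  2.6  8.1] [121.9 123.4]
32 784 [-2.3  2.9  8.3] [121.9 123.5]
44 846 [-2.2  2.9  8.5] [122.  123.4]
56 3258 [-1.4 18.5 38.5] [121.9 123.5]
pad -1 1674 [22.4 25.8 29.9] [[-9.3, -18.7, 110.8], [6.3, -10.0, 116.4], [10.7, -3.3, 118.2]]
pad 1 2785 [-19.4 -17.8 -13.9] [[-12.6, 36.5, 69.0], [1.3, 37.4, 73.4], [12.4, 39.5, 74.4]]
z 20 [-10.   10.6] x [-10.2   1.9]
z 28 [-21.5  19.6] x [-25.1  57.9]
z 36 [-23.1  19.8] x [-10.1  11. ]
z 44 [-22.9  19.8] x [-10.4  11. ]
z 52 [-23.   19.4] x [-10.7  11.3]
z 60 [-27.8  18.5] x [-10.9  12.2]
z 68 [-40.6  19.9] x [-7.9 13.7]
z 76 [-44.9  46.3] x [-10.6  13. ]
z 84 [-49.1  50.5] x [-11.8  16.5]
z 92 [-53.2  54.6] x [-10.4  17.2]
z 100 [-57.2  58.6] x [-8.9 17.2]
z 108 [-61.   62.7] x [-0.  17.3]
hood top z [152.50560964 154.54095542 159.89284824]
rim front y [43.  43.4 44.5 72.8]
```

>>> step_arm --plan "0.18 0 0.001 0 0;0.18 0 0.0015 0 0;0.18 0 0 0.002 0;0.18 0 0 0.002 0;0.18 0 0 0 0"

```text
t: 11.02
ee_pos: [503.0, -3.0, 85.2]
orientation: [-0.0, 0.743, 0.669, -0.0]
force: [-0.4, 0.7, -0.5]
finger_gap: 15.3
grip_force: 0.0
```

>>> step_arm --plan "0.05 0 0 0 0;0.05 0 0 0 0;0.05 0 0 0 0;0.05 0 0 0 0;0.05 0 0 0 0" --squeeze 50

```text
t: 11.43
ee_pos: [502.2, -2.9, 85.3]
orientation: [-0.001, 0.743, 0.669, -0.001]
force: [-5.4, 0.4, 1.5]
finger_gap: 9.6
grip_force: 48.7
```

```bash
python3 m.py | head -8; python3 -c "
from h import *
c=manip.capture('wrist'); cv2.imwrite('pics/w7.png',c['img'][140:400,160:480])"
```

```text
11.4333 [502.2  -2.9  85.3] [-8.000e-04  7.432e-01  6.690e-01 -7.000e-04] 9.646070373930396 [-5.41361759  0.40319953  1.53089279]
8 708 [-4.4  0.6  5.5] [121.9 125.9]
20 777 [-4.7  0.6  5.9] [121.7 123.3]
32 829 [-4.6  0.6  6.1] [121.7 123.3]
44 882 [-4.4  0.9  6.1] [121.8 123.2]
56 3385 [-3.5 16.4 36.3] [121.7 123.4]
pad -1 1316 [26.  27.8 32.9] [[6.1, -16.1, 111.3], [10.2, -9.9, 115.0], [10.8, -6.1, 117.7]]
pad 1 2964 [-18.9 -16.5 -10.9] [[-12.3, 34.1, 66.4], [1.4, 34.9, 73.1], [12.7, 37.2, 74.3]]
```

View pics/w7.png

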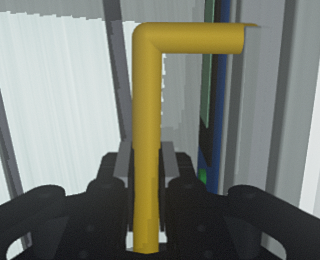

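The crop shows the bar between the pads at (148,200), with a 49 N grip. I'll work out the arc increments.

```bash
python3 - <<'E'
import numpy as np
t=np.radians(np.arange(0,62,2)+1.26); d=np.c_[np.diff(-227.06*np.cos(t)),-np.diff(227.06*np.sin(t))]
for i,r in enumerate(d): print(2*i,2*i+2,r.round(1))
E
```

```text
0 2 [ 0.3 -7.9]
2 4 [ 0.6 -7.9]
4 6 [ 0.9 -7.9]
6 8 [ 1.1 -7.8]
8 10 [ 1.4 -7.8]
10 12 [ 1.7 -7.7]
12 14 [ 2.  -7.7]
14 16 [ 2.2 -7.6]
16 18 [ 2.5 -7.5]
18 20 [ 2.7 -7.4]
20 22 [ 3.  -7.3]
22 24 [ 3.3 -7.2]
24 26 [ 3.5 -7.1]
26 28 [ 3.8 -7. ]
28 30 [ 4.  -6.8]
30 32 [ 4.2 -6.7]
32 34 [ 4.5 -6.6]
34 36 [ 4.7 -6.4]
36 38 [ 4.9 -6.2]
38 40 [ 5.1 -6. ]
40 42 [ 5.3 -5.9]
42 44 [ 5.5 -5.7]
44 46 [ 5.7 -5.5]
46 48 [ 5.9 -5.3]
48 50 [ 6.1 -5.1]
50 52 [ 6.3 -4.9]
52 54 [ 6.4 -4.6]
54 56 [ 6.6 -4.4]
56 58 [ 6.7 -4.2]
58 60 [ 6.9 -3.9]
```

>>> step_arm --plan "0.05 0 0 -0.003 0;0.05 0 0 -0.003 0;0.05 0 0 -0.002 0;0.05 0 0 0 0"

```text
t: 11.87
ee_pos: [502.4, -2.9, 93.6]
orientation: [-0.001, 0.743, 0.669, -0.001]
force: [-5.4, 0.6, -4.0]
finger_gap: 9.9
grip_force: 48.8
```

>>> step_arm --plan "0.05 0 0.0006 -0.0079 0;0.05 0 0.0009 -0.0079 0;0.05 0 0.0011 -0.0078 0;0.05 0 0.0014 -0.0078 0;0.05 0 0.0017 -0.0077 0;0.05 0 0.002 -0.0077 0;0.05 0 0.0022 -0.0076 0;0.05 0 0.0025 -0.0075 0;0.05 0 0.0027 -0.0074 0;0.05 0 0 0 0"

```text
t: 12.7
ee_pos: [517.4, -4.5, 164.9]
orientation: [-0.0, 0.743, 0.669, -0.001]
force: [-10.5, -0.5, -0.2]
finger_gap: 9.8
grip_force: 48.9
```

```bash
sed -n 1,8p m.py > m2.py; cat >> m2.py <<'E'
for x0 in range(8,60,12):
    k=q[yl&(abs(q[:,0]-x0)<6)&(q[:,2]>T[2])&(abs(q[:,1])<60)]
    k=k[k[:,1]<9]
    if len(k)>20: print(x0,len(k),np.percentile(k[:,1],[2,50,98]).round(1),(np.percentile(k[:,2],[50,97])-T[2]).round(1))
h=np.array([726,-62,112.])  # hinge estimate
E
python3 m2.py
```

```text
File "m2.py", line 9
    for x0 in range(8,60,12):
    ^^^
IndentationError: expected an indented block after 'for' statement on line 8
```

```bash
sed -i '8d' m2.py; python3 m2.py
```

```text
12.7 [517.4  -4.5 164.9] [-4.000e-04  7.432e-01  6.691e-01 -5.000e-04] 9.782952158005614 [-10.49485163  -0.48178121  -0.17276957]
8 658 [-4.5  0.5  5.5] [34.6 36. ]
20 752 [-4.8  0.5  5.9] [34.4 36. ]
32 826 [-4.7  0.9  6.2] [34.4 35.9]
44 866 [-4.6  0.9  6.1] [34.5 36.1]
56 1072 [-4.5  2.4  8.7] [33.7 35.9]
```

The hood is at about 20°, with the bar slipped about 2 mm down in the pads. There is roughly 10 N pushing toward the hinge, so I'll ease the path 2 mm outward and grip harder.

>>> step_arm --plan "0.05 0 -0.001 0 0;0.05 0 0.002 -0.0073 0;0.05 0 0.0033 -0.0072 0;0.05 0 0.0035 -0.0071 0;0.05 0 0.0038 -0.007 0;0.05 0 0.004 -0.0068 0;0.05 0 0.0042 -0.0067 0;0.05 0 0.0045 -0.0066 0;0.05 0 0.0047 -0.0064 0;0.05 0 0.0049 -0.0062 0;0.05 0 0.0051 -0.006 0;0.05 0 0 0 0" --squeeze 80

```text
t: 13.75
ee_pos: [556.8, -9.0, 233.1]
orientation: [0.0, 0.743, 0.669, -0.0]
force: [-11.8, -1.3, 6.6]
finger_gap: 8.4
grip_force: 78.5
```

```bash
python3 m2.py
```

```text
13.75 [556.8  -9.  233.1] [ 1.000e-04  7.433e-01  6.690e-01 -4.000e-04] 8.449458957773848 [-11.81346069  -1.32038517   6.6345988 ]
8 612 [-4.5  0.5  5.6] [32.6 36.5]
20 734 [-4.9  0.5  6. ] [32.4 34.1]
32 789 [-4.8  0.5  5.9] [32.4 34. ]
44 850 [-4.7  0.5  6.1] [32.4 34. ]
56 1037 [-4.6  2.   8.8] [31.4 33.7]
```

About 40° now, still pressing some 13 N inward. I'll ease outward again and go on to about 50°.

>>> step_arm --plan "0.05 0 -0.001 -0.001 0;0.05 0 -0.001 -0.001 0;0.05 0 0.0025 -0.003 0;0.05 0 0.0028 -0.003 0;0.05 0 0.0028 -0.003 0;0.05 0 0.0028 -0.0028 0;0.05 0 0.0028 -0.0028 0;0.05 0 0.0029 -0.0028 0;0.05 0 0.003 -0.0027 0;0.05 0 0.003 -0.0027 0;0.05 0 0.003 -0.0026 0;0.05 0 0.003 -0.0026 0;0.05 0 0 0 0"

```text
t: 14.88
ee_pos: [584.2, -11.9, 261.2]
orientation: [0.001, 0.743, 0.669, 0.0]
force: [-1.0, -5.7, -5.9]
finger_gap: 8.1
grip_force: 78.6
```

```bash
python3 m2.py
```

```text
14.8833 [584.2 -11.9 261.2] [7.000e-04 7.433e-01 6.690e-01 3.000e-04] 8.058490507474364 [-1.04567507 -5.6883812  -5.91498929]
8 588 [-4.2  0.5  5.6] [31.7 33.6]
20 719 [-4.6  0.8  6. ] [31.5 33.2]
32 803 [-4.9  0.8  6.2] [31.5 33.1]
44 850 [-4.8  0.8  6.1] [31.5 33.1]
56 999 [-4.3  2.   8.7] [30.6 33. ]
```

>>> step_arm --plan "0.05 -0.0005 0.0032 -0.0027 0;0.05 -0.0005 0.0032 -0.0027 0;0.05 0 0.0033 -0.0026 0;0.05 0 0.0033 -0.0026 0;0.05 0 0.0034 -0.0025 0;0.05 0 0.0034 -0.0024 0;0.05 0 0.0035 -0.0024 0;0.05 0 0.0035 -0.0023 0;0.05 0 0.0035 -0.0022 0;0.05 0 0.003 -0.0015 0;0.05 0 0 0 0;0.05 0 0 0 0"

```text
t: 15.93
ee_pos: [616.4, -15.8, 284.3]
orientation: [-0.0, 0.743, 0.669, 0.0]
force: [-3.0, -0.4, -4.7]
finger_gap: 8.3
grip_force: 78.7
```

```bash
cat >> m2.py <<'E'
k=q[yl&(abs(q[:,0]-32)<18)&(q[:,2]>T[2])&(q[:,1]<9)]; zc=np.percentile(k[:,2],97)-6.2
print("bar z",zc,"angle",np.degrees(np.arcsin((zc-112.2)/227.06))-1.26)
E
python3 m2.py; python3 -c "
from h import *
c=manip.capture('scene'); cv2.imwrite('pics/s8.png',cv2.resize(c['img'][60:340,150:450],None,fx=2,fy=2))"
```

```text
15.9333 [616.4 -15.8 284.3] [-2.000e-04  7.432e-01  6.691e-01  0.000e+00] 8.293011415410712 [-2.95677147 -0.39001123 -4.74448138]
8 579 [-4.4  0.5  5.6] [31.1 33.1]
20 743 [-5.   0.5  6. ] [30.8 32.3]
32 791 [-4.9  0.5  6.3] [30.8 32.4]
44 835 [-4.8  0.9  6.1] [30.8 32.4]
56 969 [-4.3  2.   8.6] [30.  32.4]
bar z 310.458100346058 angle 59.5671215228024
```

View pics/s8.png

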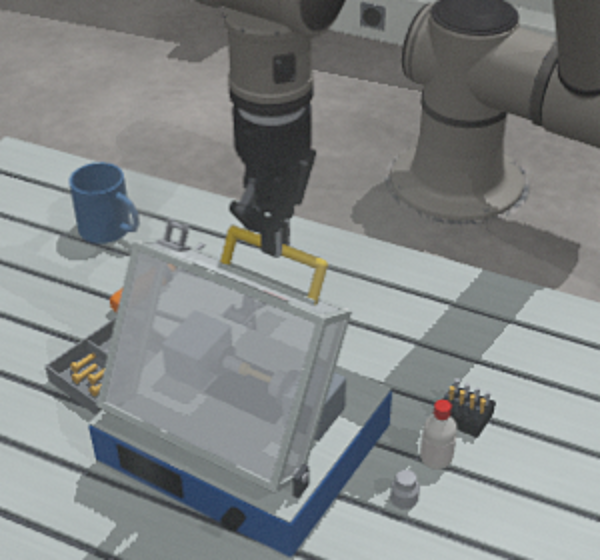

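The scene view shows the hood raised with the gripper on the yellow bow at (275,243), and the bystanders in place. The angle is about 59.4°, so I'll nudge up half a degree, hold for a second and check drift and the lever.

>>> step_arm --plan "0.05 0 0.001 -0.0006 0;0.05 0 0.0009 -0.0005 0;0.05 0 0 0 0;0.05 0 0 0 0;0.05 0 0 0 0;0.05 0 0 0 0;0.05 0 0 0 0;0.05 0 0 0 0;0.05 0 0 0 0;0.05 0 0 0 0;0.05 0 0 0 0;0.05 0 0 0 0;0.05 0 0 0 0;0.05 0 0 0 0"

```text
t: 17.2
ee_pos: [618.3, -16.0, 285.3]
orientation: [-0.0, 0.743, 0.669, 0.0]
force: [-5.2, 3.0, -1.5]
finger_gap: 8.6
grip_force: 78.9
```

```bash
python3 m2.py; python3 - <<'E'
from h import *
c=manip.capture("top"); m=hsv(c,(0,130,60),(8,255,255)); p=cloud(c,m); p=p[(p[:,0]<460)&(p[:,0]>390)&(abs(p[:,1]+119)<40)]; print(len(p),np.median(p,0) if len(p) else 0)
E
```

```text
17.2 [618.3 -16.  285.3] [-0.000e+00  7.432e-01  6.691e-01  1.000e-04] 8.573680613874206 [-5.22526685  2.99477114 -1.48545264]
8 593 [-4.6  0.5  5.6] [31.  32.7]
20 737 [-5.   0.5  6. ] [30.8 32.3]
32 798 [-4.9  0.5  6.3] [30.8 32.4]
44 836 [-4.8  0.9  6.1] [30.8 32.4]
56 972 [-4.3  2.   8.6] [30.  32.3]
bar z 311.52851569654734 angle 60.1261399761349
190 [ 428.12141374 -120.68769397   52.39949829]
```

The hood is steady at about 60° with no creep over the hold. The lever is still latched, with its paddle at z 52. Handing in.

```bash
python3 -c "
from bench import manip
print(manip.finish_job())"
```

```text
the job is handed in; nothing more can be done
None
```

I pressed the lever down until it latched, then raised the hood to about 60° and held it steady by the yellow handle; the job is handed in. On the first approach to the handle the gripper touched the hood rim at about 21 N before I backed off; that is under the 40 N limit.

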